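Show which sample jar was left open and where its lid lies

ROBOT

A 6-joint arm with a two-finger parallel gripper is mounted at the origin on a cart in front of the work surface, level with it; the furniture and walls round the work are solid. World frame = base frame: x ahead of the robot, y to its left, z up, the work surface at z = 0. Lengths are in m, angles in rad, forces in N, time in s.
With the tool pointing down it reaches from about 0.275 to 0.725 m from the base axis. Payload 5.6 kg.
Tool frame: the origin (TCP) lies between the finger pads, 19 mm behind the fingertips; this is the grasp point; z points along the fingers, y is the line along which they close (so a half turn about z gives the same grasp; the last joint's range is limited). The gripper opens to 85 mm and grips with 20 to 120 N. Pads are 22 mm wide; open, the fingers measure 114 mm over their backs; the gripper's body (76 mm by 85 mm) begins 54 mm behind the grasp point. The pads swing forward as they close: fully open they stand 13 mm farther back than shut.
Start: joints at [-0.943, 0.255, 0.108, 0, -1.424, -0.285], TCP at [0.185, -0.518, 0.25] pointing down, gripper open.
Joint ranges: [-2.95, 2.95], [-1.21, 1.97], [-1.09, 1.5], [-2.87, 1.71], [-2.94, -0.07], [-3.05, 3.05]. Speed limits (rad/s): [2.57, 2.57, 3.14, 3.14, 3.14, 3.14].

INTERFACE

Orientations are given as a unit quaternion [w, x, y, z].
In Python, from bench import env gives the robot as it stands.
- The arm moves only by the tool play_rows, never from a script. Its argument "plan" is a list of rows, each an object with "delta_pos": the shift along the tool's x, y, z in units of 200 mm (1.0 is 200 mm), a list of three; "rot": the turn, a rotation vector about the tool's x, y, z in units of 360 degrees (1.0 is 360 degrees), a list of three. In form: [{"delta_pos": [tx, ty, tz], "rot": [wx, wy, wz]}, ...]. A call has 1 to 20 rows; each row is the pose to reach, as a shift and turn from the pose commanded when the call began, along the tool's axes at that moment, turning the shorter way round; what a row does not reach only later rows make up. A row lasts 1/10 s, in which the tool goes at most 50 mm and 8.59 degrees, less where a joint would pass 70% of its speed; a pose out of reach is approached as far as the arm can. A call with a number of a shift or a turn outside -1 to 1 is refused whole. A call with a gripper value outside its range is refused whole. "gripper" is the opening, from -1 (shut) to 1 (fully open), set as the call begins (left out, the last holds). The fingers move at their own pace and stop on an object; "newtons" is the grip in N (left out, the last holds). Time passes only in rows, so rows that repeat a pose let the fingers close. It gives the time, the measured TCP pose, the force, the opening and the grip force at its end, in the units of the state.
- env.state(): the state, without advancing time (a new reading comes with each control period).
- env.camera(name): name is "side" or "top" or "wrist"; returns the picture (384x512x3 uint8, blue, green, red); there is no depth.
- env.camera_info(name): a dict with "K" (3x3 intrinsics, pixels), "D" ([k1, k2, p1, p2, k3] as OpenCV has them; the pictures are not rectified), "camera_from_world" (4x4, takes a point from world to camera coordinates); the wrist camera has in their place "T_tool_cam" (4x4, takes a point from camera to tool coordinates, whose origin is the TCP and whose axes are the flange's). Camera axes: x right, y down, z forward; pixel columns grow to the right and rows downward; lengths in m; the calibration is good to about 2 mm. A picture is of the moment at which its call begins: read the wrist's pose just before it. camera_info takes no time and is no camera call.
- env.hand_in(): hands the job in; it is judged then, once.
Trained networks look in the newest picture that a camera, given by its name, has taken for a name from the list of things; names that differ only in an ending like _2 or _b are one class to them, and where a whole thing is asked for, a point or a joint stands for the part that bears it (a point fixed in the world has none). Each returns a list of dicts, best first, with "confidence" (0 to 1); they miss things now and then, are a little off and sometimes report something else, mostly with a low value. They report only what shows in the picture. A call takes as long as a camera call. They do not tell look-alikes from the thing itself.
- env.masks_of(camera, name): "region" (384x512 bool, what is visible of it) and "pixel" ([column, row] in pixels, amid what is visible of it).
The state is a dict: "t": time; "joint_pos": joint angles; "joint_vel": joint speeds; "joint_torque": joint torques, N m; "eef_pos": TCP position; "tcp_rot": TCP orientation; "contact_force": force on the tool from outside, world axes, zero at the start; "moment": the same for the moment, N m; "finger_gap": opening from 0.0 (shut) to 1.0 (fully open); "finger_force": force on a finger pad.
Only numpy, scipy, OpenCV 4.12 (cv2) and the standard library are available. Lean on these libraries where they do the work, as an engineer would, in place of code of your own. Each camera call takes 0.05 s, during which the arm holds its last target. There are 200 camera calls.

TASK

Of the three steel sample jars one was left without its lid: point it out for the inspector by bringing the fingertips, straight down, to about 3 cm above the middle of its mouth and keeping them there for two full seconds. Then point in the same way, about 3 cm above the knob in its middle, at the lid that lies by itself on the table, keep still there for two seconds, and finish still pointing at it. Touch and move nothing at all, and do not point at the two closed jars: pass them high (fingertips at least 5 cm above their lids) or go round them.

Things in the scene. Friction and masses are not known exactly. Their poses are not given: they have to be found in the camera images.
- open_jar: the one jar without a lid: round brushed-steel sample jar, 89 mm across, 69 mm high, hollow; loose; origin at the centre of its underside, z up
- open_jar_mouth (a point): centre of the open jar's mouth, at the height of its rim (69 mm above its underside), z up
- loose_lid: the lid that lies by itself on the table, right way up: pale steel disc 86 mm across, its dome about 19 mm high, with a small knob in the middle and a white tag tied to it that stands out some 20 mm to one side, 37 mm high in all; loose; origin at the centre of its underside, z up
- loose_lid_top (a point): on the axis of the loose lid at the height of its knob and tag (37 mm above its underside), z up
- closed_jar_a: closed jar, of the same size and look as the open one but with a lid seated on it (part of the same body); 100 mm high over the small knob and tag of the lid, which is 86 mm across; loose; origin at the centre of its underside
- closed_jar_b: the other closed jar, same as closed_jar_a
- label_roll: white roll of labels standing on end, 64 mm across, 46 mm high, loose bystander; origin at the centre of its underside
- marker: white marker pen with a black cap lying on the table, 135 mm long, 17 mm thick, loose bystander; origin under its middle
There are look-alikes about, which are no part of the job. What is shaped like the loose_lid but pink or purple is not meant.

How it is judged:
On the way, in this order (a step that is already met when the one before it is completed fails the run):
1. the hand points down at the open jar's mouth and dwells there (horizontal distance between the grasp point and open_jar_mouth below 0.025 m and z of the grasp point in the frame of open_jar_mouth between 0.015 and 0.09 m and angle between the grasp point's own z axis and vertical above 2.75 rad), for 1.5 s.
2. the hand points down at the loose lid and dwells there (horizontal distance between the grasp point and loose_lid_top below 0.025 m and z of the grasp point in the frame of loose_lid_top between 0.015 and 0.09 m and angle between the grasp point's own z axis and vertical above 2.75 rad), for 1.5 s.
At the end, for the whole second after the job is handed in: open jar pointed at for 1.5 s, then the loose lid for 1.5 s and still at the end: tool point within 25 mm of its axis, 15 to 90 mm above its rim or top, within about 22 degrees of straight down; all jars, lids and bystanders at rest within 6 mm of their starts (all of step 2 and distance of each of open_jar, closed_jar_a, closed_jar_b, loose_lid, label_roll, marker from where it was at the start of the episode below 0.006 m and linear speed of each of open_jar, closed_jar_a, closed_jar_b, loose_lid, label_roll, marker below 0.02 m/s); the robot touches nothing.
It fails at once if the robot touches something (more than 0.5 N) (contact force between any of the fingers, the arm and anything else above 0.5 N).
It fails at once if a jar, a lid or a bystander is shifted by more than 6 mm (distance of any of open_jar, closed_jar_a, closed_jar_b, loose_lid, label_roll, marker from where it was at the start of the episode above 0.006 m).
It fails at once if the hand points at a closed jar (tool point within 40 mm of its axis and lower than 145 mm above the table) ((horizontal distance between the grasp point and closed_jar_a below 0.04 m and height (world z) of the grasp point below 0.145 m) or (horizontal distance between the grasp point and closed_jar_b below 0.04 m and height (world z) of the grasp point below 0.145 m)).
It also fails if it takes over 38 s, if anything falls off the work surface, if the arm or the gripper's body presses on something with over 40 N, if the wrist force passes 120 N, or if a joint passes its speed limit or range.

## Working session

There is one attempt and no reset: what is moved stays moved. The work goes in short steps, Python scripts to look and compute and a tool call to move; the robot and the scene stay as the last step left them, time stands still between calls to the robot, and variables do not carry over. Pictures are saved under pics/ and viewed, at most 10 in all, crops included, and the job is handed in when it is done.

Besides the shell and the picture viewer there is one more tool, called after "Call:" as a command line: name --argument value ..., lists and objects as JSON in quotes. play_rows: Moves the arm, as the interface text tells. Shifts and turns lie within -1 to 1; 1 stands for 200 mm of shift or 360 degrees of turn. Its arguments: {"type":"object","properties":{"plan":{"type":"array","items":{"type":"object","properties":{"delta_pos":{"type":"array","items":{"type":"number"}},"rot":{"type":"array","items":{"type":"number"}}}}},"gripper":{"type":"number"},"newtons":{"type":"number"}},"required":["plan"]}

```bash
mkdir -p pics
python3 - <<'E'
from bench import env
import cv2,numpy as np
for c in ("top","side"):
    cv2.imwrite(f"pics/{c}0.png",env.camera(c))
    for n in ("open_jar","loose_lid","closed_jar_a","label_roll","marker"):
        for d in env.masks_of(c,n):
            r=np.argwhere(d["region"]); print(c,n,round(d["confidence"],2),np.round(d["pixel"]),r.min(0)[::-1],r.max(0)[::-1])
s=env.state();print(s["t"],s["eef_pos"],s["tcp_rot"])
for c in ("top","side"):
    i=env.camera_info(c);print(c,-np.array(i["camera_from_world"])[:3,:3].T@np.array(i["camera_from_world"])[:3,3])
E
```

```text
top open_jar 0.84 [165. 189.] [145 170] [185 208]
top loose_lid 0.89 [254. 267.] [235 251] [269 287]
top loose_lid 0.86 [349. 167.] [332 152] [364 184]
top loose_lid 0.66 [220. 129.] [203 112] [236 145]
top closed_jar_a 0.78 [290. 192.] [274 176] [311 213]
top closed_jar_a 0.56 [220. 182.] [201 165] [238 204]
top label_roll 0.78 [276. 150.] [264 132] [289 160]
top marker 0.53 [354. 198.] [329 199] [381 205]
side open_jar 0.92 [337. 222.] [318 207] [352 243]
side loose_lid 0.84 [167. 220.] [153 212] [182 229]
side loose_lid 0.65 [269. 195.] [260 183] [288 203]
side loose_lid 0.57 [272. 260.] [255 245] [290 272]
side closed_jar_a 0.76 [226. 199.] [210 183] [241 222]
side closed_jar_a 0.55 [285. 220.] [268 194] [301 237]
side closed_jar_a 0.32 [181. 206.] [158 202] [198 211]
side label_roll 0.92 [224. 236.] [209 222] [233 248]
side marker 0.73 [180. 205.] [158 202] [197 211]
0.6 [ 0.18492965 -0.51798278  0.25000172] [ 2.09697473e-05 -1.70585712e-01  9.85342841e-01 -2.51408164e-05]
top [ 0.49658647 -0.01866057  0.9109617 ]
side [1.61567855 0.28668586 0.57550838]
```

View pics/top0.png

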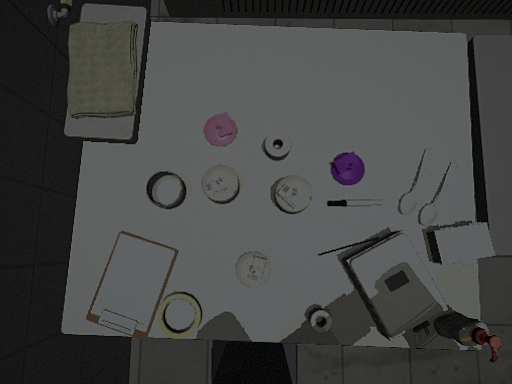

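View pics/side0.png

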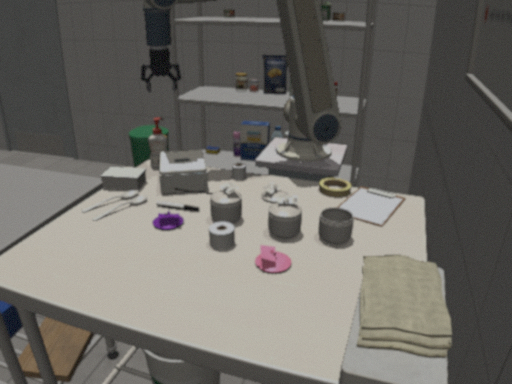

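The open jar is the hollow dark one at top (165,189) / side (336,225). The other two, at top (220,182) and (292,193), have lids.

Lid candidates in the top view are pale (254,267), purple (349,167) and pink (220,129). By the description I choose the pale one, seen in the side view at (274,196). I'll check both choices in a crop and measure them.

```bash
cat > h.py <<'E'
from bench import env
import cv2,numpy as np
from scipy.optimize import least_squares
def proj(c,P):
    i=env.camera_info(c);T=np.array(i["camera_from_world"])
    return cv2.projectPoints(np.float64(P),cv2.Rodrigues(T[:3,:3])[0],T[:3,3],np.array(i["K"]),np.array(i["D"]))[0][:,0]
a=np.linspace(0,2*np.pi,72)
def cyl(p,r,h): return np.vstack([np.c_[p[0]+r*np.cos(a),p[1]+r*np.sin(a),0*a+p[2]+z] for z in (0,h)])
def bb(u): return np.r_[u.min(0),u.max(0)]
E
python3 - <<'E'
from h import *
M={}
top=env.camera("top");side=env.camera("side")
def pick(c,n,px):
    return min(env.masks_of(c,n),key=lambda d:np.hypot(*(np.array(d["pixel"])-px)))["region"]
things={"open":("open_jar",(165,189),(337,222),.0445,.069),"lid":("loose_lid",(254,267),(269,195),.043,.012),
"cA":("closed_jar_a",(220,182),(285,220),.0445,.075),"cB":("closed_jar_a",(290,192),(226,199),.0445,.075),"roll":("label_roll",(276,150),(224,236),.032,.046)}
for k,(n,pt,ps,r,h) in things.items():
    b=[bb(np.argwhere(pick(c,n,p))[:,::-1]) for c,p in (("top",pt),("side",ps))]
    for lab,w in (("both",1),("top only z=0",0)):
        def f(p):
            q=np.array([p[0],p[1],p[2]*w]); C=cyl(q,r,h)
            e1=bb(proj("top",C))-b[0]; e2=bb(proj("side",C))-b[1]
            if k[0]in"cl": e2[1]*=.1   # top edge spoiled by knob/tag
            return np.r_[e1,w*e2]
        s=least_squares(f,[.5,0,.0],loss="soft_l1"); print(k,lab,np.round(s.x,4),np.round(s.fun,1))
print("tcp in top",proj("top",[[.185,-.518,.25]]),"side",proj("side",[[.185,-.518,.25]]))
g=lambda I,x,y:cv2.resize(I[y-35:y+35,x-35:x+35],(380,280),interpolation=cv2.INTER_CUBIC)
cv2.imwrite("pics/crop.png",cv2.convertScaleAbs(np.vstack([np.hstack([g(top,165,189),g(side,337,222)]),np.hstack([g(top,254,267),g(side,272,196)])]),alpha=1.3))
E
```

```text
open both [6.346e-01 2.075e-01 3.000e-04] [-1.1 -0.8  2.6  1.7 -1.8 -1.1  2.1  2.9]
open top only z=0 [0.6357 0.2087 0.    ] [-1.6 -1.2  2.2  1.3 -0.  -0.   0.   0. ]
lid both [ 0.447  -0.0026  0.0036] [ 0.3 -0.3  0.9  0.1  0.3  0.4  3.   0. ]
lid top only z=0 [ 0.4465 -0.0011  0.    ] [-0.2 -0.1  0.2  0.1  0.   0.   0.   0. ]
cA both [0.6456 0.0745 0.0083] [-1.1 -1.2  2.1  2.4 -0.5  0.1  0.5  0.2]
cA top only z=0 [0.6483 0.0762 0.    ] [-1.2 -1.5  1.6  1.8 -0.   0.   0.   0. ]
cB both [ 0.6084 -0.0803  0.0713] [ -7.3  -0.5  -0.7   6.8 -46.   -2.1 -32.   -0. ]
cB top only z=0 [ 0.6262 -0.0954  0.    ] [-1.9 -1.7  1.4  2.  -0.   0.  -0.   0. ]
roll both [ 7.524e-01 -6.260e-02 -6.000e-04] [ 0.3 -0.5  1.6  0.2  0.5 -0.6  1.3  1.1]
roll top only z=0 [ 0.7518 -0.0601  0.    ] [-0.6 -0.3  0.6  0.3  0.  -0.   0.   0. ]
tcp in top [[558.72514231 441.03948418]] side [[162.03080892  90.23019718]]
```

View pics/crop.png

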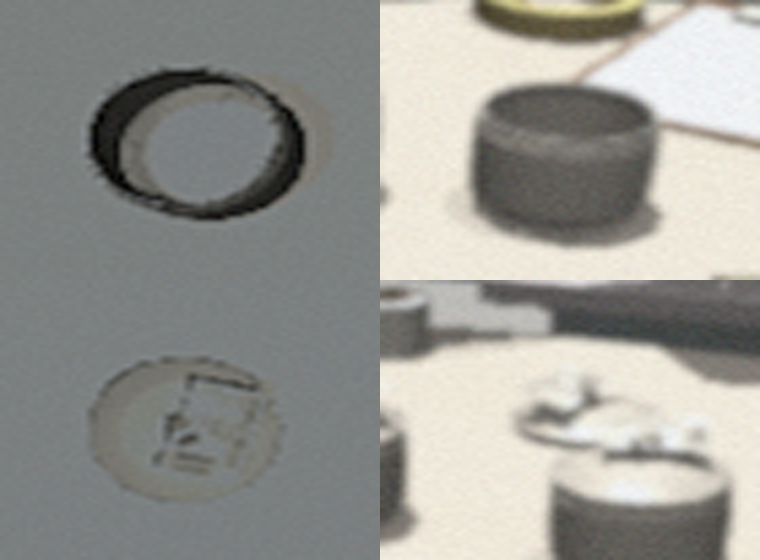

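The crop confirms both choices: a hollow lidless jar, and a pale lid with a white tag lying on the table. I'll rise first, and check how tall the bottle is.

Call:
play_rows --plan '[{"delta_pos": [0,0,-0.15],"rot": [0,0,0]},{"delta_pos": [0,0,-0.35],"rot": [0,0,0]},{"delta_pos": [0,0,-0.5],"rot": [0,0,0]},{"delta_pos": [0,0,-0.5],"rot": [0,0,0]}]' --gripper -0.5

```text
t: 1.6
eef_pos: [0.1851, -0.5194, 0.3549]
tcp_rot: [0.001, -0.17, 0.985, -0.004]
contact_force: [-0.3, 0.2, 0.1]
finger_gap: 0.331
finger_force: 0.0
```

Run:
```python
from h import *
for n,a,b in (("bottle top",(494,340),(157,119)),("box far corner",(398,232),(205,152))):
    f=lambda p:np.r_[proj("top",[p])[0]-a,proj("side",[p])[0]-b]
    s=least_squares(f,[.4,-.4,.1]);print(n,s.x.round(3),s.fun.round(1))
print(env.state()["eef_pos"])
```

```text
bottle top [ 0.326 -0.469  0.18 ] [-0.3  0.1 -0.6 -0.2]
box far corner [ 0.519 -0.274  0.163] [-14.2   5.9 -22.3  -6.3]
[ 0.18506971 -0.519435    0.35493478]
```

The bottle is 0.18 m high, so it is cleared by a good margin. I'll sweep at 0.35 m.

Call:
play_rows --plan '[{"delta_pos": [-0.1,0.08,0],"rot": [0,0,0]},{"delta_pos": [-0.25,0.2,0],"rot": [0,0,0]},{"delta_pos": [-0.4,0.32,0],"rot": [0,0,0]},{"delta_pos": [-0.55,0.44,0],"rot": [0,0,0]},{"delta_pos": [-0.7,0.56,0],"rot": [0,0,0]},{"delta_pos": [-0.835,0.665,0],"rot": [0,0,0]}]'

```text
t: 2.2
eef_pos: [0.2979, -0.3349, 0.3496]
tcp_rot: [0.0, -0.171, 0.985, 0.0]
contact_force: [0.7, -0.0, -0.5]
finger_gap: 0.251
finger_force: 0.0
```

Call:
play_rows --plan '[{"delta_pos": [-0.1,0.08,0],"rot": [0,0,0]},{"delta_pos": [-0.25,0.2,0],"rot": [0,0,0]},{"delta_pos": [-0.4,0.32,0],"rot": [0,0,0]},{"delta_pos": [-0.55,0.44,0],"rot": [0,0,0]},{"delta_pos": [-0.7,0.56,0],"rot": [0,0,0]},{"delta_pos": [-0.835,0.665,0],"rot": [0,0,0]}]'

```text
t: 2.8
eef_pos: [0.4105, -0.1535, 0.3496]
tcp_rot: [-0.0, -0.171, 0.985, 0.0]
contact_force: [0.8, 0.3, 0.5]
finger_gap: 0.252
finger_force: 0.0
```

Call:
play_rows --plan '[{"delta_pos": [-0.1,0.08,0],"rot": [0,0,0]},{"delta_pos": [-0.25,0.2,0],"rot": [0,0,0]},{"delta_pos": [-0.4,0.32,0],"rot": [0,0,0]},{"delta_pos": [-0.55,0.44,0],"rot": [0,0,0]},{"delta_pos": [-0.7,0.56,0],"rot": [0,0,0]},{"delta_pos": [-0.835,0.665,0],"rot": [0,0,0]}]'

```text
t: 3.4
eef_pos: [0.5231, 0.028, 0.3494]
tcp_rot: [-0.0, -0.171, 0.985, 0.0]
contact_force: [1.0, -0.3, 0.8]
finger_gap: 0.248
finger_force: 0.0
```

Call:
play_rows --plan '[{"delta_pos": [-0.1,0.08,0],"rot": [0,0,0]},{"delta_pos": [-0.25,0.2,0],"rot": [0,0,0]},{"delta_pos": [-0.4,0.32,0],"rot": [0,0,0]},{"delta_pos": [-0.55,0.44,0],"rot": [0,0,0]},{"delta_pos": [-0.7,0.56,0],"rot": [0,0,0]},{"delta_pos": [-0.835,0.665,0],"rot": [0,0,0]},{"delta_pos": [-0.835,0.665,0],"rot": [0,0,0]},{"delta_pos": [-0.835,0.665,0],"rot": [0,0,0]},{"delta_pos": [-0.835,0.665,0],"rot": [0,0,0]}]'

```text
t: 4.3
eef_pos: [0.6351, 0.2069, 0.3504]
tcp_rot: [0.0, -0.17, 0.985, -0.0]
contact_force: [0.2, 0.0, 0.3]
finger_gap: 0.253
finger_force: 0.0
```

```bash
cat > w.py <<'E'
from h import *
import sys
from scipy.spatial.transform import Rotation as R
s=env.state();im=env.camera("wrist");cv2.imwrite("pics/"+sys.argv[1],im)
i=env.camera_info("wrist");q=np.array(s["tcp_rot"]);W=np.eye(4);W[:3,:3]=R.from_quat(q[[1,2,3,0]]).as_matrix();W[:3,3]=s["eef_pos"]
T=W@np.array(i["T_tool_cam"])
print(s["t"],s["eef_pos"],"tool->world\n",W[:3,:3].round(3))
for n,z in (("open_jar",.035),("loose_lid",.006)):
  for d in env.masks_of("wrist",n):
    b=bb(np.argwhere(d["region"])[:,::-1]); print(n,round(d["confidence"],2),b,end=" ")
    # visible outline fitted with the cylinder model
    r,h=(.0445,.069) if n=="open_jar" else (.043,.012)
    V=np.linalg.inv(T)
    f=lambda p:bb(cv2.projectPoints(cyl([p[0],p[1],0],r,h),cv2.Rodrigues(V[:3,:3])[0],V[:3,3],np.array(i["K"]),np.array(i["D"]))[0][:,0])-b
    o=least_squares(f,s["eef_pos"][:2],loss="soft_l1");print(o.x.round(4),o.fun.round(1))
E
python3 w.py wrist1.png
```

```text
4.3 [0.635067   0.20693403 0.35038194] tool->world
 [[-0.942 -0.336  0.001]
 [-0.336  0.942 -0.   ]
 [-0.001 -0.    -1.   ]]
open_jar 0.55 [225 117 293 186] [0.6365 0.2073] [-1.3 -2.2  1.3  3. ]
loose_lid 0.94 [122 192 178 244] [0.7991 0.0857] [-0.8 -0.9  0.8  1.2]
```

The wrist view agrees within 2 mm, at (0.6365, 0.2073); the lid it sees is the pink one. I'll descend to TCP z ≈ 0.122 and dwell.

Call:
play_rows --plan '[{"delta_pos": [0,0,0.1],"rot": [0,0,0]},{"delta_pos": [0,0,0.25],"rot": [0,0,0]},{"delta_pos": [0,0,0.4],"rot": [0,0,0]},{"delta_pos": [0,0,0.55],"rot": [0,0,0]},{"delta_pos": [0,0,0.7],"rot": [0,0,0]},{"delta_pos": [0,0,0.82],"rot": [0,0,0]},{"delta_pos": [0,0,0.92],"rot": [0,0,0]},{"delta_pos": [0,0,1.0],"rot": [0,0,0]}]'

```text
t: 5.25
eef_pos: [0.6346, 0.2067, 0.1493]
tcp_rot: [-0.0, -0.17, 0.985, 0.0]
contact_force: [0.1, 0.1, -1.0]
finger_gap: 0.25
finger_force: 0.0
```

Call:
play_rows --plan '[{"delta_pos": [0,0,0.07],"rot": [0,0,0]},{"delta_pos": [0,0,0.14],"rot": [0,0,0]},{"delta_pos": [0,0,0.14],"rot": [0,0,0]},{"delta_pos": [0,0,0.14],"rot": [0,0,0]},{"delta_pos": [0,0,0.14],"rot": [0,0,0]},{"delta_pos": [0,0,0.14],"rot": [0,0,0]},{"delta_pos": [0,0,0.14],"rot": [0,0,0]},{"delta_pos": [0,0,0.14],"rot": [0,0,0]},{"delta_pos": [0,0,0.14],"rot": [0,0,0]},{"delta_pos": [0,0,0.14],"rot": [0,0,0]},{"delta_pos": [0,0,0.14],"rot": [0,0,0]},{"delta_pos": [0,0,0.14],"rot": [0,0,0]},{"delta_pos": [0,0,0.14],"rot": [0,0,0]},{"delta_pos": [0,0,0.14],"rot": [0,0,0]},{"delta_pos": [0,0,0.14],"rot": [0,0,0]},{"delta_pos": [0,0,0.14],"rot": [0,0,0]},{"delta_pos": [0,0,0.14],"rot": [0,0,0]},{"delta_pos": [0,0,0.14],"rot": [0,0,0]},{"delta_pos": [0,0,0.14],"rot": [0,0,0]},{"delta_pos": [0,0,0.14],"rot": [0,0,0]}]'

```text
t: 7.25
eef_pos: [0.6352, 0.2076, 0.122]
tcp_rot: [-0.0, -0.171, 0.985, -0.0]
contact_force: [-1.4, 0.0, -0.3]
finger_gap: 0.252
finger_force: 0.0
```

Run:
```python
from h import *
t=env.camera("top");s=env.camera("side");cv2.imwrite("pics/at_jar.png",cv2.resize(np.hstack([t[90:310,90:330],s[90:310,180:420]]),None,fx=1.6,fy=1.6))
```

```text
(no output)
```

View pics/at_jar.png

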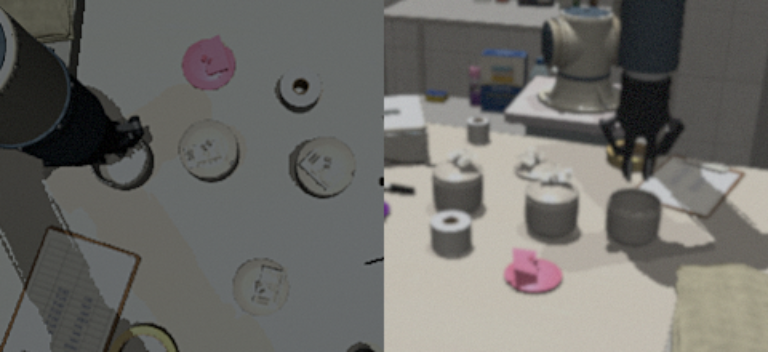

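The fingers stand over the open mouth and nothing has been disturbed. I'll hold a little longer, rise, cross high, and look at the lid from above.

Call:
play_rows --plan '[{"delta_pos": [0,0,0],"rot": [0,0,0]},{"delta_pos": [0,0,0],"rot": [0,0,0]},{"delta_pos": [0,0,0],"rot": [0,0,0]},{"delta_pos": [0,0,-0.1],"rot": [0,0,0]},{"delta_pos": [0,0,-0.25],"rot": [0,0,0]},{"delta_pos": [0,0,-0.4],"rot": [0,0,0]},{"delta_pos": [0,0,-0.55],"rot": [0,0,0]},{"delta_pos": [0,0,-0.7],"rot": [0,0,0]},{"delta_pos": [0,0,-0.85],"rot": [0,0,0]},{"delta_pos": [0,0,-1.0],"rot": [0,0,0]},{"delta_pos": [0,0,-1.0],"rot": [0,0,0]}]'

```text
t: 8.45
eef_pos: [0.6365, 0.2075, 0.3273]
tcp_rot: [0.004, -0.17, 0.985, 0.001]
contact_force: [-0.0, 0.3, 0.2]
finger_gap: 0.252
finger_force: 0.0
```

Call:
play_rows --plan '[{"delta_pos": [0.1,-0.054,0],"rot": [0,0,0]},{"delta_pos": [0.25,-0.135,0],"rot": [0,0,0]},{"delta_pos": [0.4,-0.216,0],"rot": [0,0,0]},{"delta_pos": [0.52,-0.28,0],"rot": [0,0,0]},{"delta_pos": [0.62,-0.334,0],"rot": [0,0,0]}]'

```text
t: 8.95
eef_pos: [0.5396, 0.1018, 0.322]
tcp_rot: [0.0, -0.17, 0.985, 0.0]
contact_force: [0.5, -0.4, 0.1]
finger_gap: 0.25
finger_force: 0.0
```

Call:
play_rows --plan '[{"delta_pos": [0.1,-0.054,0],"rot": [0,0,0]},{"delta_pos": [0.25,-0.135,0],"rot": [0,0,0]},{"delta_pos": [0.4,-0.216,0],"rot": [0,0,0]},{"delta_pos": [0.52,-0.28,0],"rot": [0,0,0]},{"delta_pos": [0.62,-0.334,0],"rot": [0,0,0]},{"delta_pos": [0.62,-0.334,0],"rot": [0,0,0]},{"delta_pos": [0.62,-0.334,0],"rot": [0,0,0]},{"delta_pos": [0.62,-0.334,0],"rot": [0,0,0]}]'

```text
t: 9.75
eef_pos: [0.4468, -0.0012, 0.3216]
tcp_rot: [-0.0, -0.171, 0.985, 0.0]
contact_force: [-0.3, -0.1, -0.6]
finger_gap: 0.247
finger_force: 0.0
```

```bash
python3 w.py wrist2.png
```

```text
9.75 [ 0.44681312 -0.00119251  0.32162158] tool->world
 [[-0.942 -0.336 -0.   ]
 [-0.336  0.942  0.   ]
 [ 0.     0.    -1.   ]]
open_jar 0.65 [329 282 362 298] [0.65   0.1832] [-32.7  -1.9   1.9  60.4]
loose_lid 0.91 [226 338 262 361] [0.7965 0.096 ] [-7.8 -1.6  6.8 19.9]
loose_lid 0.7 [226 117 289 179] [ 0.4466 -0.0034] [-0.6 -1.   0.6  1.4]
loose_lid 0.7 [ 28 227  82 281] [ 0.7039 -0.2409] [-3.   0.1  3.2 -0.1]
```

View pics/wrist2.png

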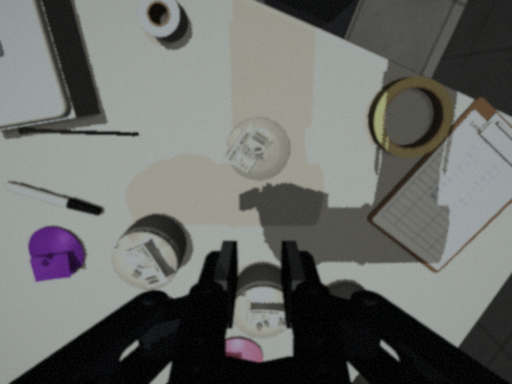

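The pale lid shows at (258,148), directly below, and all three measurements agree to 2 mm. I'll descend to z ≈ 0.089 and dwell.

Call:
play_rows --plan '[{"delta_pos": [0,0,0.1],"rot": [0,0,0]},{"delta_pos": [0,0,0.25],"rot": [0,0,0]},{"delta_pos": [0,0,0.4],"rot": [0,0,0]},{"delta_pos": [0,0,0.55],"rot": [0,0,0]},{"delta_pos": [0,0,0.7],"rot": [0,0,0]},{"delta_pos": [0,0,0.82],"rot": [0,0,0]},{"delta_pos": [0,0,0.92],"rot": [0,0,0]},{"delta_pos": [0,0,1.0],"rot": [0,0,0]}]'

```text
t: 10.7
eef_pos: [0.4463, -0.0014, 0.1204]
tcp_rot: [-0.001, -0.171, 0.985, -0.0]
contact_force: [-0.2, 0.4, 0.4]
finger_gap: 0.251
finger_force: 0.0
```

Call:
play_rows --plan '[{"delta_pos": [0,0,0.08],"rot": [0,0,0]},{"delta_pos": [0,0,0.16],"rot": [0,0,0]},{"delta_pos": [0,0,0.16],"rot": [0,0,0]},{"delta_pos": [0,0,0.16],"rot": [0,0,0]},{"delta_pos": [0,0,0.16],"rot": [0,0,0]},{"delta_pos": [0,0,0.16],"rot": [0,0,0]},{"delta_pos": [0,0,0.16],"rot": [0,0,0]},{"delta_pos": [0,0,0.16],"rot": [0,0,0]},{"delta_pos": [0,0,0.16],"rot": [0,0,0]},{"delta_pos": [0,0,0.16],"rot": [0,0,0]},{"delta_pos": [0,0,0.16],"rot": [0,0,0]},{"delta_pos": [0,0,0.16],"rot": [0,0,0]},{"delta_pos": [0,0,0.16],"rot": [0,0,0]},{"delta_pos": [0,0,0.16],"rot": [0,0,0]},{"delta_pos": [0,0,0.16],"rot": [0,0,0]},{"delta_pos": [0,0,0.16],"rot": [0,0,0]},{"delta_pos": [0,0,0.16],"rot": [0,0,0]},{"delta_pos": [0,0,0.16],"rot": [0,0,0]},{"delta_pos": [0,0,0.16],"rot": [0,0,0]},{"delta_pos": [0,0,0.16],"rot": [0,0,0]}]'

```text
t: 12.7
eef_pos: [0.4465, -0.0016, 0.09]
tcp_rot: [0.0, -0.171, 0.985, 0.0]
contact_force: [-0.9, 0.5, 0.3]
finger_gap: 0.252
finger_force: 0.0
```

Call:
play_rows --plan '[{"delta_pos": [0,0,0],"rot": [0,0,0]},{"delta_pos": [0,0,0],"rot": [0,0,0]},{"delta_pos": [0,0,0],"rot": [0,0,0]},{"delta_pos": [0,0,0],"rot": [0,0,0]},{"delta_pos": [0,0,0],"rot": [0,0,0]}]'

```text
t: 13.2
eef_pos: [0.4465, -0.0016, 0.09]
tcp_rot: [-0.0, -0.171, 0.985, -0.0]
contact_force: [-1.1, 0.2, 0.2]
finger_gap: 0.248
finger_force: 0.0
```

Run:
```python
from h import *
t=env.camera("top");s=env.camera("side");cv2.imwrite("pics/at_lid.png",cv2.resize(np.hstack([t[90:310,150:390],s[90:310,180:420]]),None,fx=1.6,fy=1.6))
```

```text
(no output)
```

View pics/at_lid.png

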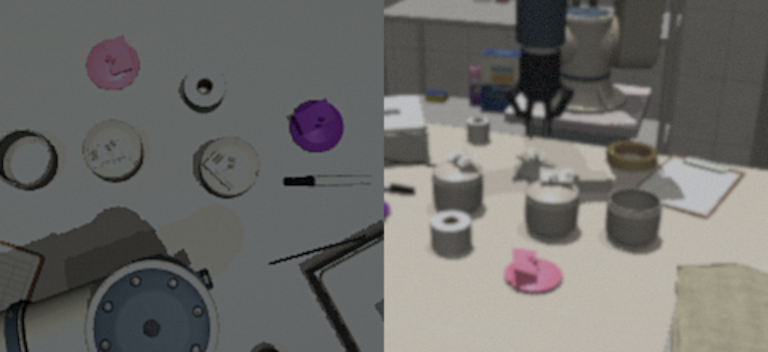

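The fingers hover just above the pale lid (side crop (537,145)), and nothing has moved. Handing in.

```bash
python3 -c "
from bench import env
print(env.hand_in())"
```

```text
the job is handed in; nothing more can be done
None
```

I pointed at the open jar and then at the loose pale lid, each for at least two seconds with no contact seen, and handed the job in still pointing at the lid; the hand-in returned no verdict.

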